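Stack a spindle bearing set in its slotted assembly nest and close the keeper

ROBOT

A 6-joint arm with a two-finger parallel gripper is mounted at the origin on a cart in front of the work surface, level with it; the furniture and walls round the work are solid. World frame = base frame: x ahead of the robot, y to its left, z up, the work surface at z = 0. Lengths are in mm, angles in rad, forces in N, time in s.
With the tool pointing down it reaches from about 350 to 775 mm from the base axis. Payload 7.3 kg.
Tool frame: the origin (TCP) lies on the mounting face of the last link; the fingertips stand 178 mm ahead of it and the grasp point (between the pads) lies 159 mm ahead of it; z points along the fingers, y is the line along which they close (so a half turn about z gives the same grasp; the last joint's range is limited). The gripper opens to 92 mm and grips with 3 to 60 N. Pads are 19 mm wide; open, the fingers measure 130 mm over their backs; the gripper's body (75 mm by 190 mm) begins 47 mm behind the grasp point.
Start: joints at [-1.305, 0.342, 1.524, -0, 1.275, -0.146], TCP at [210.156, -481.105, 404.741] pointing down, gripper open.
Joint ranges: [-2.53, 2.53], [-0.77, 2.02], [0.04, 2.7], [-1, 4.14], [0.28, 2.66], [-3.11, 3.11]. Speed limits (rad/s): [2.57, 2.57, 3.14, 3.14, 3.14, 3.14].

INTERFACE

Orientations are given as [roll, pitch, yaw] about the fixed x, y, z axes, in that order (R = Rz(yaw) Ry(pitch) Rx(roll)).
In Python, from plant import bot, optics gives the robot as it stands (bot), with the cameras (optics).
- The arm moves only by the tool shift_gripper, called after "Emit:" by a JSON object that holds its "name" and its "arguments". Schema: {"type":"object","properties":{"ticks":{"type":"object","properties":{"motion":{"type":"array","items":{"type":"array","items":{"type":"number"},"minItems":5,"maxItems":5},"minItems":1,"maxItems":5}},"additionalProperties":false,"required":["motion"]},"only":{"type":"string"},"quiet":{"type":"boolean"},"lines":{"type":"string"}},"required":["ticks"],"additionalProperties":false}. ticks is an object whose key "motion" holds a list of rows, 1 to 5 of them, each of 5 numbers: the finger opening in mm, then dx, dy, dz in shares of 750 mm (1.0 is 750 mm), then a turn about the tool's z in normalised numbers (1 is pi rad); each row is the pose to reach, as a shift and turn from the pose commanded when the call began, along the tool's axes at that moment; what a row does not reach only later rows make up. A row lasts 1/8 s, in which the tool goes at most 62.5 mm and 0.188 rad, less where a joint would pass 70% of its speed; a pose out of reach is approached as far as the arm can. The fingers move at their own pace and stop on an object; the grip force is fixed at half the most. Time passes only in rows, so rows that do not move let the fingers close. The tool returns the time, the measured TCP pose, the force, the opening and the grip force at its end. only (a regular expression) keeps the lines of the reply that match it, lines (a string "A,B") keeps lines A to B, and quiet returns only ok. Input that does not fit is refused with a message, and nothing moves.
- bot.get_obs(): the state, without advancing time (a new reading comes with each control period).
- optics.capture(name): name is "scene" or "side" or "wrist"; returns a dict with "color" (400x640x3 uint8, red, green, blue), "K" (3x3 intrinsics, pixels), "R" (3x3) and "t" (3): a world point X has camera coordinates R X + t. Camera axes: x right, y down, z forward; pixel columns grow to the right and rows downward; lengths in mm; the calibration is good to about 2 mm. A picture is of the moment at which its call begins. There is no depth.
- bot.close_job(): hands the job in; it is judged then, once.
The state is a dict: "time": time; "joint_positions": joint angles; "dq": joint speeds; "tau": joint torques, N m; "tool_pos": TCP position; "tcp_rot": TCP orientation; "contact_force": force on the tool from outside, world axes, zero at the start; "moment": the same for the moment, N m; "grip_width": finger opening in mm; "finger_force": force on a finger pad.
Only numpy, scipy, OpenCV 4.12 (cv2) and the standard library are available. Lean on these libraries where they do the work, as an engineer would, in place of code of your own. Each camera call takes 0.05 s, during which the arm holds its last target. There are 200 camera calls.

TASK

Build up the spindle bearing set in the slotted assembly nest, ready for the shaft to be pressed through: first the small bearing in the narrow seat at the bottom, then the steel spacer ring on it, then the large bearing on top, each lowered (not dropped) until it is fully home. Then swing the forked keeper over the stack as far as its stop, and let go. Leave the bottle, the aluminium block and the wooden box where they stand.

Things in the scene. Friction and masses are not known exactly. Their poses are not given: they have to be found in the camera images.
- nest: Fixed assembly nest: slotted steel sleeve (outer diameter 92 mm, rim 80 mm above the table) on a grey plate 161 x 126 x 12 mm (x from -54 to 107 mm; screw heads to 19 mm). Origin: on the bore axis at table height; z up. Gripper slots 40 mm wide, open outward from rim to seat floor, lie at +y and -y: fingers closing along y can lower a ring to its seat. Solid wall at +x and -x.
- nest_mouth (a point): Centre of the nest's mouth, on the bore axis, 80 mm above the table. The bore is 65 mm in diameter from here down to the step, 48 mm below; the mouth has a chamfer 4 mm wide and deep (73 mm across at the rim). When all three rings are home the stack stands 6 mm above the rim.
- nest_seat (a point): Centre of the seat floor at the bottom of the bore, on its axis, 14 mm above the table. From here up 18 mm (to the step, with a 3 mm lead-in chamfer) the bore is 55 mm in diameter and takes only the small bearing. Undersides when home, above this point: small bearing 0, spacer ring 20 mm, large bearing 48 mm.
- keeper (a joint): Angle of the forked keeper, a black steel plate 8 mm thick on an upright pivot column. 0 = closed, at its stop, fork across the bore; grows as it opens, anticlockwise from above, to 2.75. It stays where it is left (0.06 N m friction, about 2 N at the knob). Its underside is 89 mm above the table, 3 mm over a fully seated stack: it cannot pass a ring that stands proud.
- keeper_pivot (a point): Top of the pivot column on the keeper's vertical turning axis, 89 mm above the table, 72 mm from the bore axis along the nest's +x. The fork tips reach 98 mm from this axis; the pivot cap tops out 100 mm above the table, so fingertips kept above that pass over it.
- keeper_knob (a point): Point on the axis of the keeper's red upright knob (21 mm diameter, from 97 to 135 mm above the table), 123 mm above the table, 36 mm from the pivot axis. When closed it lies on the straight line from pivot to bore axis.
- small_bearing: Small ball bearing with black seals: outer diameter 52 mm, bore 25 mm, 20 mm high, lying flat. Origin: centre of its underside; z up.
- spacer_ring: Plain turned light-grey steel ring: outer diameter 62.5 mm, bore 47 mm, 28 mm high, lying flat. Origin: centre of its underside; z up.
- large_bearing: Large ball bearing with red-brown seals: outer diameter 62 mm, bore 30 mm, 24 mm high, lying flat. Origin: centre of its underside; z up.
- cleaner_bottle: Bystander: white and purple plastic bottle, 46 mm diameter, 153 mm tall, upright. Origin: centre of its underside.
- sensor_block: Bystander: milled aluminium block, 38 x 52 x 30 mm (x, y, z). Origin: centre of its underside.
- gauge_box: Bystander: closed wooden box, 73 x 110 x 28 mm (x, y, z). Origin: centre of its underside.

How it is judged (in metres and radians):
On the way, in this order (a step that is already met when the one before it is completed fails the run):
1. the small bearing is home in the narrow seat at the bottom (z of small_bearing in the frame of nest between 0.0115 and 0.0165 m and horizontal distance between small_bearing and nest below 0.004 m and angle between small_bearing's own z axis and vertical below 0.06 rad), for 0.2 s.
2. the spacer ring is home on the small bearing (all of step 1 and z of spacer_ring in the frame of nest between 0.0315 and 0.0365 m and horizontal distance between spacer_ring and nest below 0.004 m and angle between spacer_ring's own z axis and vertical below 0.06 rad), for 0.2 s.
3. the large bearing is home on the spacer ring (all of step 2 and z of large_bearing in the frame of nest between 0.0595 and 0.0645 m and horizontal distance between large_bearing and nest below 0.004 m and angle between large_bearing's own z axis and vertical below 0.06 rad), for 0.2 s.
4. the keeper is swung over the stack to its stop (all of step 3 and value of joint keeper below 0.12 rad), for 0.2 s.
At the end, for the whole second after the job is handed in: Small bearing, spacer ring and large bearing lie in this order in the nest, each within 2.5 mm of its seated height, within 4 mm of the bore axis, within 0.06 rad of level and at rest; the keeper is closed to within 0.12 rad of its stop (all of step 4 and linear speed of each of small_bearing, spacer_ring, large_bearing below 0.02 m/s); the robot touches nothing.
It fails at once if a ring falls freely into the nest (faster than 0.5 m/s in the bore, a drop of more than about 13 mm) ((horizontal distance between small_bearing and nest below 0.02 m and z of small_bearing in the frame of nest below 0.085 m and linear speed of small_bearing above 0.5 m/s) or (horizontal distance between spacer_ring and nest below 0.02 m and z of spacer_ring in the frame of nest below 0.085 m and linear speed of spacer_ring above 0.5 m/s) or (horizontal distance between large_bearing and nest below 0.02 m and z of large_bearing in the frame of nest below 0.085 m and linear speed of large_bearing above 0.5 m/s)).
It fails at once if the bottle, the aluminium block or the wooden box is shifted by more than 20 mm (distance of any of cleaner_bottle, sensor_block, gauge_box from where it was at the start of the episode above 0.02 m).
It also fails if it takes over 72 s, if anything falls off the work surface, if the arm or the gripper's body presses on something with over 40 N, if the wrist force passes 120 N, or if a joint passes its speed limit or range.

## Working session

There is one attempt and no reset: what is moved stays moved. The work goes in short steps, Python scripts to look and compute and a tool call to move; the robot and the scene stay as the last step left them, time stands still between calls to the robot, and variables do not carry over. Pictures are saved under pics/ and viewed, at most 10 in all, crops included, and the job is handed in when it is done.

```bash
ls; mkdir -p pics
```

Run:
```python
from plant import bot, optics
import cv2,numpy as np
o=bot.get_obs();print({k:np.round(v,3).tolist() for k,v in o.items()})
for n in ["scene","side","wrist"]:
    c=optics.capture(n);cv2.imwrite(f"pics/{n}0.png",c["color"][:,:,::-1]);np.savez(f"{n}0.npz",**c)
    print(n,c["K"].tolist(),np.round(-c["R"].T@c["t"],1),np.round(c["R"],3).tolist())
```

```text
pics
plant.py
{'time': 0.0, 'joint_positions': [-1.305, 0.343, 1.525, -0.0, 1.275, -0.146], 'dq': [-0.001, 0.0, 0.002, 0.001, -0.002, 0.001], 'tau': [0.001, -43.124, -24.422, 0.072, 0.056, -0.0], 'tool_pos': [210.122, -480.967, 404.043], 'tcp_rot': [-3.14, -0.0, 0.412], 'contact_force': [-0.623, 0.078, -0.351], 'moment': [-0.019, 0.042, 0.026], 'finger_force': 0.0, 'grip_width': 92.03}
scene [[520.3166917992206, 0.0, 321.1801110308656], [0.0, 520.3166917992206, 203.4956543109012], [0.0, 0.0, 1.0]] [-116.3  767.3  620.5] [[-0.685, -0.728, -0.002], [-0.366, 0.346, -0.864], [0.63, -0.591, -0.504]]
side [[417.1642518193602, 0.0, 319.6465853982161], [0.0, 417.1642518193602, 201.47021944312817], [0.0, 0.0, 1.0]] [ 485.8 -710.7  621.2] [[0.999, -0.051, 0.013], [-0.016, -0.528, -0.849], [0.05, 0.847, -0.528]]
wrist [[322.43716007921563, 0.0, 324.2246879946808], [0.0, 322.43716007921563, 200.74528305107253], [0.0, 0.0, 1.0]] [ 277.8 -451.7  383.4] [[0.4, -0.916, -0.001], [-0.881, -0.385, 0.277], [-0.254, -0.109, -0.961]]
```

View pics/scene0.png

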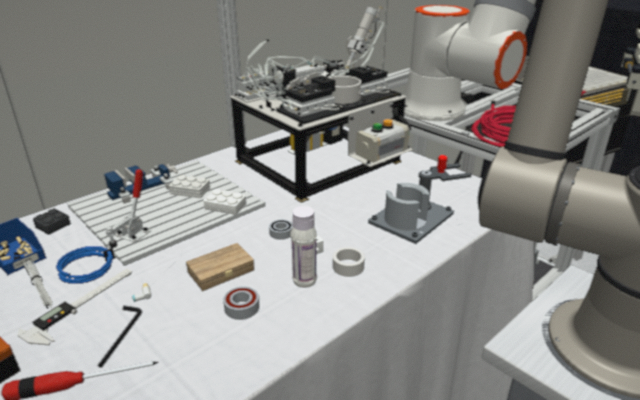

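View pics/side0.png

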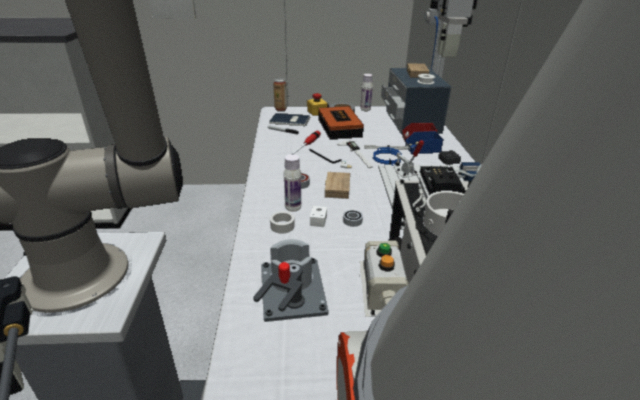

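Scene view: large bearing (241,302), spacer ring (348,262), small bearing (281,228), nest sleeve (404,208), knob (442,162). Side view: ring (282,222), small bearing (352,217), large bearing half behind the bottle (304,180), nest (290,250), knob (284,270). Next I'll enlarge these.

Create h.py:
```python
import numpy as np,cv2
def ld(n): return dict(np.load(n+".npz"))
def proj(c,X):
    p=(c["R"]@np.atleast_2d(X).T).T+c["t"]; q=(c["K"]@p.T).T; return q[:,:2]/q[:,2:]
def onz(c,uv,z):
    d=c["R"].T@np.linalg.inv(c["K"])@np.array([*uv,1.]); C=-c["R"].T@c["t"]; return C+d*(z-C[2])/d[2]
def tri(c1,a,c2,b):
    P=[c["K"]@np.c_[c["R"],c["t"]] for c in(c1,c2)]
    X=cv2.triangulatePoints(P[0],P[1],np.array(a,float),np.array(b,float)).ravel(); return X[:3]/X[3]
```

Run:
```python
from h import *
s,d=ld("scene0"),ld("side0")
for n,a,b in [("ring",(348,262),(282,222)),("small",(281,228),(352,217)),("large",(241,302),(304,180)),("knobtop",(442,157),(284,263))]:
    print(n,tri(s,a,d,b).round(),onz(s,a,20).round(),onz(d,b,20).round())
a=cv2.resize(s["color"][140:325,215:475],None,fx=3,fy=3,interpolation=cv2.INTER_CUBIC)
b=cv2.resize(d["color"][165:325,240:370],None,fx=3.6,fy=3.6,interpolation=cv2.INTER_CUBIC)
cv2.imwrite("pics/a.png",a[:,:,::-1]);cv2.imwrite("pics/b.png",b[:,:,::-1])
```

```text
ring [443. 170.  12.] [437. 178.  20.] [443. 158.  20.]
small [626. 188.  13.] [618. 195.  20.] [623. 175.  20.]
large [499. 388.   9.] [484. 395.  20.] [503. 375.  20.]
knobtop [ 458. -135.  134.] [ 592. -346.   20.] [452.  -0.  20.]
```

View pics/a.png

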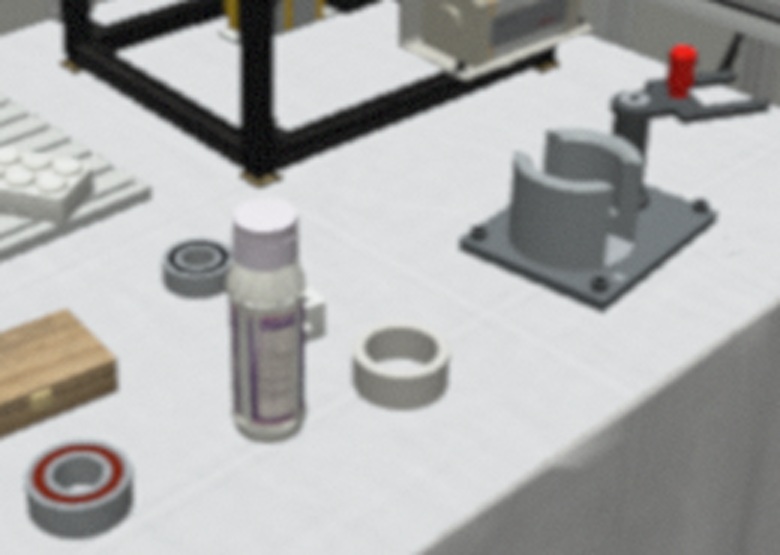

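View pics/b.png

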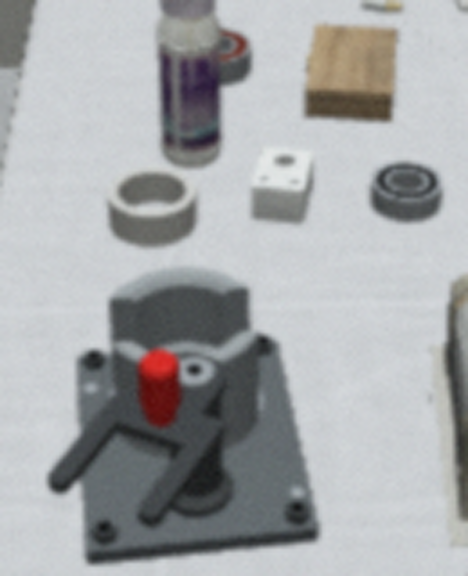

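Crops: pivot cap at (632,97) in a and (195,370) in b; knob top at (684,52) and (160,358); plate corners are clear in both; the bottle base is at (267,425) in a and (190,150) in b. The keeper is open and its fork points away from the bore.

Run:
```python
from h import *
from scipy.optimize import least_squares
s,d=ld("scene0"),ld("side0")
A=lambda x,y:(215+x/3,140+y/3); B=lambda x,y:(240+x/3.6,165+y/3.6)
for n,a,b in [("pivcap",A(632,97),B(197,370)),("knobtop",A(684,52),B(160,356)),("cap ring",A(401,346),B(152,189)),("small",A(198,256),B(406,180)),("block",A(315,300),B(285,160)),("bottle low",A(267,425),B(190,150))]:
    print(n,tri(s,a,d,b).round(1))
for n,c,a,z in [("ring",s,A(401,350),28),("ring",d,B(152,190),28),("small",s,A(198,257),20),("small",d,B(407,181),20),("large",s,A(80,473),24),("bottle",s,A(267,430),0),("bottle",d,B(190,155),0),("block",d,B(285,160),30),("boxcornerN",d,B(306,98),28),("bxNR",d,B(392,100),28),("bxFL",d,B(317,25),28),("bxFR",d,B(396,28),28)]:
    print(n,onz(c,a,z).round(1))
obs=[(d,B(78,357),(-54,-63,12)),(d,B(318,537),(107,63,12)),(d,B(87,557),(107,-63,12)),(s,A(462,241),(-54,63,12)),(s,A(603,305),(-54,-63,12)),(s,A(716,213),(107,-63,12)),(s,A(632,97),(72,0,100)),(d,B(197,370),(72,0,100))]
def f(p):
    c,n=np.cos(p[2]),np.sin(p[2]); r=[]
    for C,uv,X in obs: r+=list(proj(C,[p[0]+c*X[0]-n*X[1],p[1]+n*X[0]+c*X[1],X[2]])[0]-uv)
    return r
for y0 in(-1.57,-1.2):
    q=least_squares(f,[460,-50,y0],loss="soft_l1");print(q.x,np.round(q.fun if 0 else f(q.x),1))
```

```text
pivcap [ 476.9 -107.4   98.7]
knobtop [ 457.7 -137.1  132.9]
cap ring [444.2 168.6  27.2]
small [626.9 187.4  18.9]
block [527.1 177.   33.3]
bottle low [469.8 262.1  -0.7]
ring [440.7 172.5  28. ]
ring [443.8 165.6  28. ]
small [625.6 189.1  20. ]
small [626.3 183.2  20. ]
large [488.3 390.   24. ]
bottle [465.7 265.9   0. ]
bottle [469.6 253.6   0. ]
block [538.9 198.2  30. ]
boxcornerN [559.8 289.   28. ]
bxNR [626.3 284.   28. ]
bxFL [576.6 409.4  28. ]
bxFR [642.8 402.3  28. ]
[468.96685385 -37.45547461  -1.47499578] [-0.2 -0.9  0.9 -2.7 -0.2 -1.6 -1.  -2.   0.7 -2.3  1.3 -1.7  1.  -0.6
 -0.4 -0. ]
[468.96685456 -37.45547622  -1.47499578] [-0.2 -0.9  0.9 -2.7 -0.2 -1.6 -1.  -2.   0.7 -2.3  1.3 -1.7  1.  -0.6
 -0.4 -0. ]
```

Run:
```python
from h import *
s,d=ld("scene0"),ld("side0")
f=onz(s,(302,199.5),0);print("foot",f)
for z in (100,150,200,250,300): print(z,proj(s,[f[0],f[1],z]).round())
print("foot2",onz(s,(239,161),0),"foot3",onz(s,(397,160),0)); print("ctrlbox",onz(s,(368,164),0), onz(d,(369,306),0),onz(d,(366,255),90))
```

```text
foot [705.62426651  59.24205052   0.        ]
100 [[301. 162.]]
150 [[301. 142.]]
200 [[300. 121.]]
250 [[300.  99.]]
300 [[299.  76.]]
foot2 [985.3019387   43.95452912   0.        ] foot3 [ 6.89875282e+02 -2.76696325e+02  1.13686838e-13]
ctrlbox [ 727.96157942 -199.88584594    0.        ] [ 624.06495467 -115.12484094    0.        ] [618.90724863 -64.10454866  90.        ]
```

Add to h.py:
```python
def go(x,y,z,yaw):
    from plant import bot, optics
    from scipy.spatial.transform import Rotation as Ro
    o=bot.get_obs(); R=Ro.from_euler("xyz",o["tcp_rot"]).as_matrix()
    t=(yaw-o["tcp_rot"][2]+np.pi)%(2*np.pi)-np.pi
    v=R.T@(np.array([x,y,z])-o["tool_pos"]); print("shift",v.round(1),"turn",round(-t,3),"now",np.round(o["tool_pos"],1),np.round(o["tcp_rot"],3),"F",np.round(o["contact_force"],1),"w",round(float(o["grip_width"]),1),"t",o["time"])
def snap(n,cam="wrist"):
    from plant import bot, optics
    c=optics.capture(cam); np.savez(n+".npz",**c); cv2.imwrite(f"pics/{n}.png",c["color"][:,:,::-1]); return c
```

```bash
python3 -c "
from h import *
go(469,-37,320,1.667)"
```

```text
shift [ 414.9 -303.2   84.6] turn -1.255 now [ 210.1 -481.   404.2] [-3.14  -0.     0.412] F [0.1 0.6 0.1] w 91.9 t 0.15
```

Careful with the scale: shifts go in shares of 750 mm and turns go in shares of pi rad. That gives: 415 mm / 750 = 0.5533, -303 mm / 750 = -0.404, -1.255 rad / 3.1416 = -0.3995.

Emit:
{"name": "shift_gripper", "arguments": {"ticks": {"motion": [[92, 0.5533, -0.404, 0.0533, -0.3995], [92, 0.5533, -0.404, 0.0533, -0.3995], [92, 0.5533, -0.404, 0.0533, -0.3995], [92, 0.5533, -0.404, 0.0533, -0.3995], [92, 0.5533, -0.404, 0.0533, -0.3995]]}}}

```text
time: 0.78
tool_pos: [367.8, -210.2, 380.4]
tcp_rot: [3.141, 0.0, 1.355]
contact_force: [1.5, -0.2, 0.1]
grip_width: 91.8
finger_force: 0.0
```

```bash
python3 -c "
from h import *
go(469,-37,320,1.667)"
```

```text
shift [190.9  61.7  60.3] turn -0.312 now [ 367.8 -210.2  380.4] [3.141 0.    1.355] F [ 1.5 -0.2  0.1] w 91.8 t 0.775
```

To row units: 191 mm / 750 = 0.2547, 62 mm / 750 = 0.0827, -0.312 rad / 3.1416 = -0.0993.

Emit:
{"name": "shift_gripper", "arguments": {"ticks": {"motion": [[92, 0.2547, 0.0827, 0.08, -0.0993], [92, 0.2547, 0.0827, 0.08, -0.0993], [92, 0.2547, 0.0827, 0.08, -0.0993], [92, 0.2547, 0.0827, 0.08, -0.0993], [92, 0.2547, 0.0827, 0.08, -0.0993]]}}}

```text
time: 1.4
tool_pos: [469.9, -38.0, 319.7]
tcp_rot: [-3.14, -0.0, 1.664]
contact_force: [-0.5, -0.4, -0.0]
grip_width: 91.7
finger_force: 0.0
```

```bash
python3 -c "
from h import *
go(469,-37,320,1.667)
snap('nest1')"
```

```text
shift [ 1.1 -0.8 -0.3] turn -0.003 now [469.9 -38.  319.7] [-3.14  -0.     1.664] F [-0.5 -0.4 -0. ] w 91.7 t 1.4
```

View pics/nest1.png

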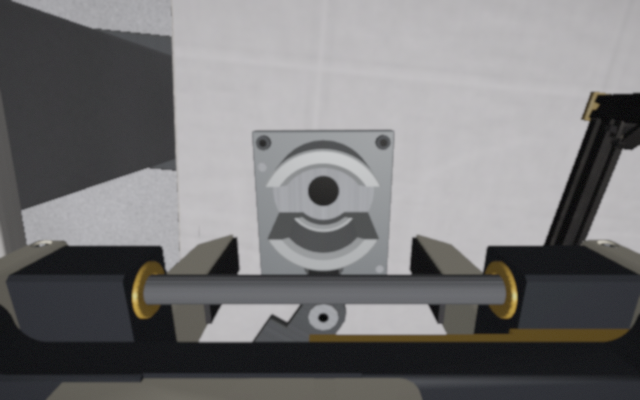

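Wrist view: sleeve with bright rim arcs, plate back corners at (253,130) and (393,130), seat hole at (323,190), pivot screw at (322,317). I'll refine the nest pose with this.

Run:
```python
from h import *
c=ld("nest1");g=cv2.cvtColor(c["color"],cv2.COLOR_RGB2GRAY).astype(int)
def cen(u,v,r,th):
    w=np.clip(th-g[v-r:v+r+1,u-r:u+r+1],0,60); y,x=np.mgrid[v-r:v+r+1,u-r:u+r+1]; return (w*x).sum()/w.sum(),(w*y).sum()/w.sum()
h=cen(323,190,19,90);p=cen(322,317,8,110);print("hole",h,onz(c,h,14).round(1),"pivot",p,onz(c,p,100).round(1))
s1,s2=[cen(u,143,8,100) for u in(264,383)];a,b=[onz(c,q,19) for q in(s1,s2)];print("screws",s1,s2,a.round(1),b.round(1),"yaw of nest y", np.arctan2(*(b-a)[1::-1]))
for x in range(270,380,30): print(x,g[118:140,x])
print(g[140:280,323])
# predicted rim edges along column
X=np.array([469.6,-37.4]);
for R,z in((46,80),(36.5,80),(32.5,76),(32.5,32)):
    for sg in(1,-1): print(R,z,proj(c,[X[0]-sg*R*.0957*-1,X[1]+sg*R,z]).round(1))
```

```text
hole (np.float64(322.8033927347498), np.float64(190.98396161754627)) [467.2 -36.9  14. ] pivot (np.float64(322.83686690223794), np.float64(317.2944640753828)) [ 474.2 -108.   100. ]
screws (np.float64(262.9014619883041), np.float64(142.47163742690057)) (np.float64(382.4350507982584), np.float64(141.95936139332366)) [411.9   2.4  19. ] [514.   12.4  19. ] yaw of nest y 0.09777465009139252
270 [192 192 193 192 192 193 192 192 191 190 187 173 143 125 134 146 152 152
 150 144 132 119]
300 [191 191 191 191 191 191 191 191 191 190 185 168 137 126 139 151 155 155
 156 156 156 156]
330 [191 191 191 191 190 190 189 190 190 189 184 162 132 127 144 154 158 158
 158 158 157 150]
360 [190 189 190 189 189 189 190 190 190 189 181 158 130 129 148 158 160 161
 161 161 161 161]
[116  91  82  81  81  81  83  87 108 137 160 179 194 201 202 201 201 202
 201 201 201 200 192 173 151 141 141 147 158 164 167 166 167 164 157 130
  91  61  52  48  47  48  48  47  47  48  45  46  45  43  43  44  41  41
  42  41  40  41  40  38  39  37  37  38  50  92 137 160 168 169 170 170
 171 171 170 170 170 169 161 138 107  88  84  87 110 136 151 155 160 169
 169 149 115  89  83  82  81  82  81  81  82  81  82  81  81  81  82  82
  81  82  83  89 113 138 151 154 155 154 156 160 170 176 178 178 178 178
 178 177 174 159 125  83  52  42  43  44  54  65  71  72]
46 80 [[338.5 151.2]]
46 80 [[314.1 271.9]]
36.5 80 [[335.8 165. ]]
36.5 80 [[316.4 260.6]]
32.5 76 [[334.4 169.6]]
32.5 76 [[317.5 253.5]]
32.5 32 [[332.9 159.9]]
32.5 32 [[318.5 231.9]]
```

To row units: 205 mm / 750 = 0.2733, -179 mm / 750 = -0.2387.

Emit:
{"name": "shift_gripper", "arguments": {"ticks": {"motion": [[92, 0.2733, -0.2387, 0, 0], [92, 0.2733, -0.2387, 0, 0], [92, 0.2733, -0.2387, 0, 0], [92, 0.2733, -0.2387, 0, 0], [92, 0.2733, -0.2387, 0, 0]]}}}

```text
time: 2.08
tool_pos: [270.4, 148.9, 320.7]
tcp_rot: [3.141, 0.0, 1.662]
contact_force: [0.9, -0.3, 1.1]
grip_width: 91.7
finger_force: 0.0
```

```bash
python3 -c "
from h import *
c=snap('small1')
go(627,187,320,1.669)"
```

```text
shift [  5.1 359.1   0.4] turn -0.007 now [269.8 149.4 320.7] [-3.141 -0.     1.662] F [-1.7 -0.6 -0. ] w 91.8 t 2.125
```

View pics/small1.png

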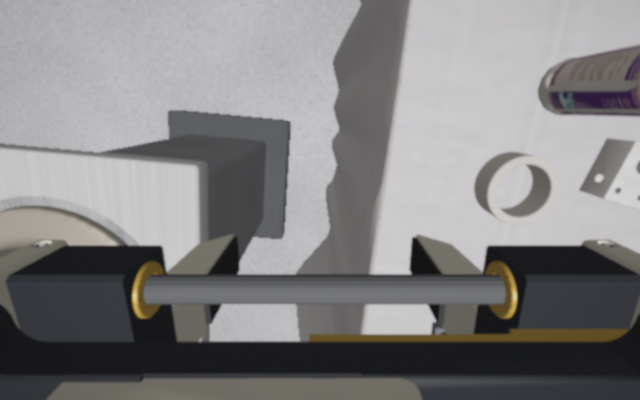

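The image shows the ring at (520,188). I took the sign of tool y the wrong way round, so the arm went 200 mm to the wrong side over open space. I'll go back along +y.

To row units: 359 mm / 750 = 0.4787, 5 mm / 750 = 0.0067, -0.007 rad / 3.1416 = -0.0022.

Emit:
{"name": "shift_gripper", "arguments": {"ticks": {"motion": [[92, 0.0067, 0.4787, 0, -0.0022], [92, 0.0067, 0.4787, 0, -0.0022], [92, 0.0067, 0.4787, 0, -0.0022], [92, 0.0067, 0.4787, 0, -0.0022], [92, 0.0067, 0.4787, 0, -0.0022]]}}}

```text
time: 2.75
tool_pos: [586.4, 179.1, 320.7]
tcp_rot: [3.141, 0.0, 1.666]
contact_force: [0.3, 0.2, -0.0]
grip_width: 91.9
finger_force: 0.0
```

```bash
python3 -c "
from h import *
go(627,187,320,1.669)"
```

```text
shift [ 4.  41.2  0.7] turn -0.003 now [586.4 179.1 320.7] [3.141 0.    1.666] F [ 0.3  0.2 -0. ] w 91.9 t 2.75
```

To row units: 41 mm / 750 = 0.0547, 4 mm / 750 = 0.0053, -0.003 rad / 3.1416 = -0.001.

Emit:
{"name": "shift_gripper", "arguments": {"ticks": {"motion": [[92, 0.0053, 0.0547, 0, -0.001], [92, 0.0053, 0.0547, 0, -0.001]]}}}

```text
time: 3.0
tool_pos: [626.6, 186.9, 319.4]
tcp_rot: [3.141, 0.0, 1.669]
contact_force: [-0.8, -0.6, 0.3]
grip_width: 91.7
finger_force: 0.0
```

```bash
python3 -c "
from h import *
snap('small2')
go(627,187,320,1.669)"
```

```text
shift [-0.4  1.9 -0.5] turn 0.0 now [625.  187.2 319.5] [-3.14   0.     1.669] F [-0.4 -0.5 -0.3] w 91.8 t 3.05
```

View pics/small2.png

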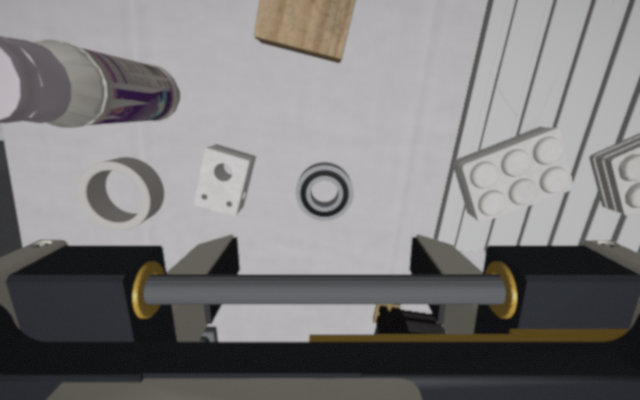

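Wrist view: small bearing at (325,191), about 73 mm clear of the block at finger level. I'll narrow the opening to 80 for clearance.

Run:
```python
from h import *
c=ld("small2");g=cv2.cvtColor(c["color"],cv2.COLOR_RGB2GRAY)
m=np.zeros_like(g);m[155:228,288:362]=(g[155:228,288:362]<75)
k,_=cv2.findContours(m,cv2.RETR_EXTERNAL,cv2.CHAIN_APPROX_NONE);k=max(k,key=cv2.contourArea)
e=cv2.fitEllipse(k);print(e);P=onz(c,e[0],20);print(P)
go(P[0],P[1],200,1.669);go(P[0],P[1],181,1.669)
```

```text
((324.0331115722656, 193.0572509765625), (44.302940368652344, 46.10426330566406), 90.62956237792969)
[625.63153203 187.65361897  20.        ]
shift [  0.5   0.8 119.5] turn 0.0 now [625.  187.2 319.5] [-3.14   0.     1.669] F [-0.4 -0.5 -0.3] w 91.8 t 3.05
shift [  0.5   0.8 138.5] turn 0.0 now [625.  187.2 319.5] [-3.14   0.     1.669] F [-0.4 -0.5 -0.3] w 91.8 t 3.05
```

To row units: 138 mm / 750 = 0.184, 125 mm / 750 = 0.1667.

Emit:
{"name": "shift_gripper", "arguments": {"ticks": {"motion": [[80, 0, 0.0007, 0.0733, 0], [80, 0.0007, 0.0007, 0.1333, 0], [80, 0.0007, 0.0007, 0.1667, 0], [80, 0.0007, 0.0007, 0.184, 0], [80, 0.0007, 0.0007, 0.184, 0]]}}}

```text
time: 3.68
tool_pos: [624.1, 189.1, 182.5]
tcp_rot: [-3.141, 0.0, 1.671]
contact_force: [0.7, -0.5, 0.4]
grip_width: 80.3
finger_force: 0.0
```

Emit:
{"name": "shift_gripper", "arguments": {"ticks": {"motion": [[40, 0, 0, 0, 0], [40, 0, 0, 0, 0], [40, 0, 0, 0, 0], [40, 0, 0, 0, 0], [40, 0, 0, 0, 0]]}}}

```text
time: 4.3
tool_pos: [624.9, 189.8, 183.2]
tcp_rot: [3.14, -0.0, 1.671]
contact_force: [1.6, -0.5, 4.9]
grip_width: 50.8
finger_force: 30.0
```

```bash
python3 -c "
from h import *
go(467,-37,320,1.669)"
```

```text
shift [-209.8 -179.6 -137.1] turn 0.002 now [624.9 189.8 183.2] [ 3.14  -0.     1.671] F [ 1.6 -0.5  4.9] w 50.8 t 4.3
```

To row units: -137 mm / 750 = -0.1827, -110 mm / 750 = -0.1467.

Emit:
{"name": "shift_gripper", "arguments": {"ticks": {"motion": [[40, 0, 0, -0.0667, 0], [40, 0, 0, -0.1467, 0], [40, 0, 0, -0.1827, 0], [40, -0.0533, -0.0533, -0.1827, 0], [40, -0.1067, -0.1067, -0.1827, 0]]}}}

```text
time: 4.92
tool_pos: [551.6, 101.5, 318.8]
tcp_rot: [-3.14, 0.0, 1.673]
contact_force: [-0.6, -1.3, -2.2]
grip_width: 51.2
finger_force: 30.0
```

```bash
python3 -c "
from h import *
c=snap('h1')
from plant import bot, optics
t=bot.get_obs()['tool_pos']
print(proj(c,[t+[0,0,-170],t+[0,0,-178],t+[0,0,-160]]))
go(467,-37,320,1.669)"
```

```text
[[316.62247888 264.58616934]
 [316.97121544 257.65212746]
 [316.1384502  274.21026832]]
shift [-125.8  -92.9   -1.3] turn 0.002 now [546.8  97.4 317.4] [-3.131e+00  2.000e-03  1.671e+00] F [-6.  -4.3 -3.3] w 51.2 t 4.975
```

To row units: -125 mm / 750 = -0.1667, -120 mm / 750 = -0.16, 0.002 rad / 3.1416 = 0.0006.

Emit:
{"name": "shift_gripper", "arguments": {"ticks": {"motion": [[40, -0.0587, -0.044, 0, 0], [40, -0.12, -0.088, 0, 0], [40, -0.16, -0.12, -0.0013, 0], [40, -0.1667, -0.124, -0.0013, 0.0006], [40, -0.1667, -0.124, -0.0013, 0.0006]]}}}

```text
time: 5.6
tool_pos: [473.1, -31.6, 320.3]
tcp_rot: [-3.141, -0.0, 1.668]
contact_force: [0.2, -0.3, -2.5]
grip_width: 51.1
finger_force: 30.0
```

Run:
```python
from h import *
from plant import bot, optics
for i in range(3): go(467.2,-37,320,1.669);c=snap(f'h{i+2}')
t=bot.get_obs()['tool_pos']
x=np.array([-.098,.995,0])
for z in(-158,-178): print(z,proj(c,[t+x*26+[0,0,z],t-x*26+[0,0,z]]).round(1))
a=cv2.resize(c["color"][110:340,200:450],None,fx=2.4,fy=2.4,interpolation=cv2.INTER_CUBIC);cv2.imwrite("pics/h2c.png",a[:,:,::-1])
```

```text
shift [-4.8 -6.4  0.3] turn -0.001 now [473.1 -31.6 320.3] [-3.141 -0.     1.668] F [ 0.2 -0.3 -2.5] w 51.1 t 5.6
shift [-5.2 -6.7  0.3] turn 0.0 now [473.3 -31.1 320.3] [-3.141 -0.     1.669] F [ 1.2  0.1 -2.4] w 50.8 t 5.65
shift [-5.5 -6.8  0.3] turn 0.001 now [473.4 -30.9 320.3] [-3.142 -0.     1.67 ] F [-0.1  0.5 -2.1] w 51.0 t 5.7
-158 [[326.4 218.9]
 [326.1 318.2]]
-178 [[326.2 205.9]
 [325.9 295.6]]
```

View pics/h2c.png

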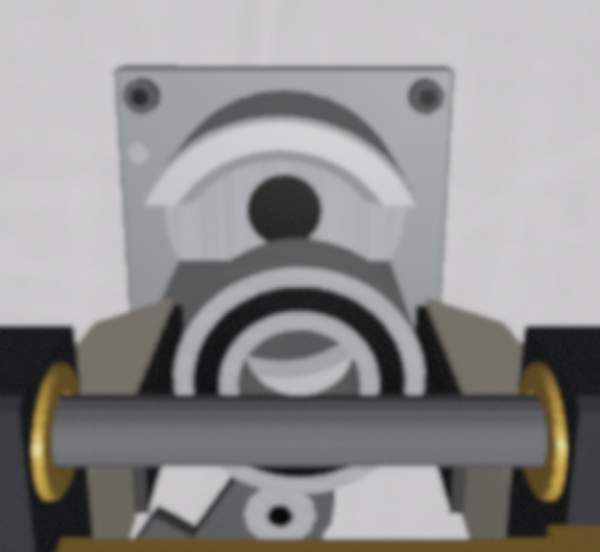

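Crop: the bearing is held level. Its top face outline spans about (173..426, 267..493) in the crop, so I'll solve for its centre relative to the TCP.

Add to h.py:
```python
def inhand(c,t,yaw,obs,R):
    """obs: [(kind,px)] kinds: back(row,+x edge) front(row) left(col) right(col) of top circle radius R -> centre in tool axes x,y,depth"""
    from scipy.optimize import least_squares
    T=np.array([[np.cos(yaw),np.sin(yaw),0],[np.sin(yaw),-np.cos(yaw),0],[0,0,-1]])
    a=np.linspace(0,2*np.pi,181)
    def f(p):
        q=proj(c,t+(T@np.c_[p[0]+R*np.cos(a),p[1]+R*np.sin(a),p[2]+0*a].T).T)
        m=dict(back=q[:,1].min(),front=q[:,1].max(),left=q[:,0].min(),right=q[:,0].max())
        return [m[k]-v for k,v in obs]
    r=least_squares(f,[0,0,160]);print("tool xyz of top centre",r.x.round(1),np.round(r.fun,1));return T
```

Run:
```python
from h import *
from plant import bot, optics
o=bot.get_obs();c=ld("h4");t=o["tool_pos"]
inhand(c,t,1.669,[("back",110+267/2.4),("front",110+493/2.4),("left",200+173/2.4),("right",200+426/2.4)],26)
go(467.2,-37,320,1.669)
```

```text
tool xyz of top centre [ -3.4  -0.7 164.7] [-0.2  0.3  0.2 -0.2]
shift [-5.6 -6.8  0.2] turn 0.001 now [473.4 -30.8 320.2] [-3.141 -0.     1.67 ] F [-0.2 -0.5 -2.7] w 51.4 t 5.75
```

To row units: 70 mm / 750 = 0.0933, -5.9 mm / 750 = -0.0079.

Emit:
{"name": "shift_gripper", "arguments": {"ticks": {"motion": [[40, -0.0035, -0.0079, 0, 0], [40, -0.0035, -0.0079, 0.04, 0], [40, -0.0035, -0.0079, 0.08, 0], [40, -0.0035, -0.0079, 0.0933, 0], [40, -0.0035, -0.0079, 0.0933, 0]]}}}

```text
time: 6.38
tool_pos: [467.4, -34.6, 250.3]
tcp_rot: [-3.141, -0.0, 1.67]
contact_force: [0.4, -0.6, -1.3]
grip_width: 51.1
finger_force: 30.0
```

```bash
python3 -c "
from h import *
from plant import bot, optics
for i in range(3): snap('x','side')
go(467.8,-34,250,1.669)"
```

```text
shift [0.8 0.1 1.4] turn 0.001 now [467.8 -34.8 251.4] [3.14e+00 1.00e-03 1.67e+00] F [-0.5  0.5 -2.2] w 51.1 t 6.525
```

To row units: 42 mm / 750 = 0.056, 39 mm / 750 = 0.052.

Emit:
{"name": "shift_gripper", "arguments": {"ticks": {"motion": [[40, 0.0007, 0, 0.02, 0], [40, 0.0007, 0, 0.0373, 0], [40, 0.0007, 0, 0.0453, 0], [40, 0.0007, 0, 0.052, 0], [40, 0.0007, 0, 0.056, 0]]}}}

```text
time: 7.15
tool_pos: [467.4, -34.3, 208.3]
tcp_rot: [3.141, 0.0, 1.669]
contact_force: [0.4, 0.5, -2.2]
grip_width: 51.0
finger_force: 30.0
```

```bash
python3 -c "
from h import *
go(467.8,-34,197,1.669)"
```

```text
shift [ 0.3  0.4 11.3] turn 0.0 now [467.4 -34.3 208.3] [3.141 0.    1.669] F [ 0.4  0.5 -2.2] w 51.0 t 7.15
```

To row units: 10.5 mm / 750 = 0.014, 10 mm / 750 = 0.0133.

Emit:
{"name": "shift_gripper", "arguments": {"ticks": {"motion": [[40, 0, 0, 0.0053, 0], [40, 0, 0, 0.0093, 0], [40, 0, 0, 0.012, 0], [40, 0, 0, 0.0133, 0], [40, 0, 0, 0.014, 0]]}}}

```text
time: 7.78
tool_pos: [467.3, -34.3, 198.0]
tcp_rot: [3.142, 0.0, 1.669]
contact_force: [-0.1, -0.7, -1.6]
grip_width: 50.9
finger_force: 30.0
```

```bash
python3 -c "
from h import *
go(467.8,-34,197,1.669)"
```

```text
shift [0.2 0.5 1. ] turn 0.0 now [467.3 -34.3 198. ] [3.142 0.    1.669] F [-0.1 -0.7 -1.6] w 50.9 t 7.775
```

To row units: 2.5 mm / 750 = 0.0033, 2 mm / 750 = 0.0027.

Emit:
{"name": "shift_gripper", "arguments": {"ticks": {"motion": [[40, 0, 0, 0.0013, 0], [40, 0, 0, 0.002, 0], [40, 0, 0, 0.0027, 0], [40, 0, 0, 0.0033, 0], [40, 0, 0, 0.0033, 0]]}}}

```text
time: 8.4
tool_pos: [467.2, -34.2, 197.1]
tcp_rot: [3.141, 0.001, 1.669]
contact_force: [-4.6, 0.6, 17.6]
grip_width: 51.0
finger_force: 30.0
```

```bash
python3 -c "
from h import *
go(467.8,-34,197,1.669)"
```

```text
shift [0.2 0.6 0.1] turn 0.0 now [467.2 -34.2 197.1] [3.141e+00 1.000e-03 1.669e+00] F [-4.6  0.6 17.6] w 51.0 t 8.4
```

Seated: contact came at TCP z 197.1, and 197.2 was predicted. Release and rise.

Emit:
{"name": "shift_gripper", "arguments": {"ticks": {"motion": [[80, 0, 0, 0, 0], [80, 0, 0, 0, 0], [80, 0, 0, 0, 0], [80, 0, 0, 0, 0]]}}}

```text
time: 8.9
tool_pos: [467.3, -34.3, 195.3]
tcp_rot: [-3.141, 0.0, 1.669]
contact_force: [-0.6, 0.4, 0.2]
grip_width: 79.7
finger_force: 0.0
```

Emit:
{"name": "shift_gripper", "arguments": {"ticks": {"motion": [[80, 0, 0, -0.0267, 0], [80, 0, 0, -0.0933, 0], [80, 0, 0, -0.164, 0], [80, 0, 0, -0.164, 0], [80, 0, 0, -0.164, 0]]}}}

```text
time: 9.52
tool_pos: [467.0, -34.2, 317.9]
tcp_rot: [-3.141, -0.0, 1.669]
contact_force: [0.3, 0.1, -0.8]
grip_width: 80.6
finger_force: 0.0
```

Run:
```python
from h import *
c=snap("n2");go(444,169,320,1.669)
g=cv2.cvtColor(c["color"],cv2.COLOR_RGB2GRAY)
# bearing seal in seat at z=34
m=np.zeros_like(g);m[165:245,280:365]=(g[165:245,280:365]<70)
a=cv2.resize(c["color"][110:340,200:450],None,fx=2.4,fy=2.4,interpolation=cv2.INTER_CUBIC);cv2.imwrite("pics/n2c.png",a[:,:,::-1])
```

```text
shift [204.4  -2.8  -2.6] turn 0.0 now [466.8 -34.2 317.3] [-3.139e+00 -1.000e-03  1.669e+00] F [-0.1 -1.3  0.1] w 80.2 t 9.575
```

View pics/n2c.png

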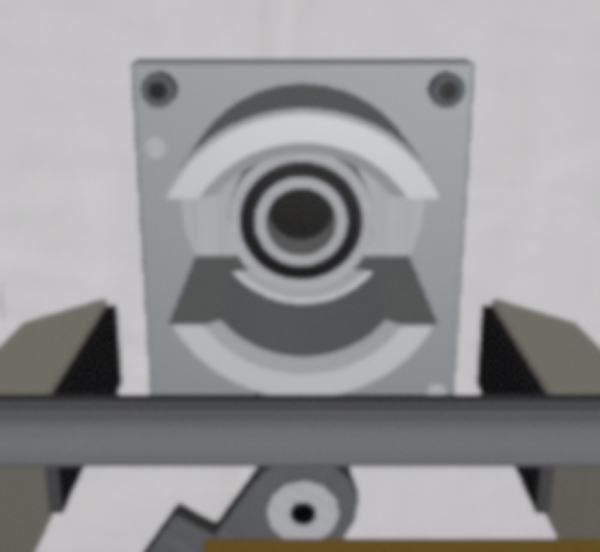

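The small bearing sits centred in the seat. Next I'll measure the ring and its clearances to the block and the bottle.

Run:
```python
from h import *
c=ld("small2")
for p in[(194,208),(208,146),(237,214),(254,155)]: print("block top",p,onz(c,p,30).round(1))
print("bottle cap?",onz(c,(178,98),10))
c=ld("small1"); print("ring approx",onz(c,(520,188),28)); print("bottle near edge z5",onz(c,(545,90),5))
```

```text
block top (194, 208) [513.8 165.8  30. ]
block top (208, 146) [526. 221.  30.]
block top (237, 214) [551.2 163.9  30. ]
block top (254, 155) [564.1 217.2  30. ]
bottle cap? [493.76328925 256.32718059  10.        ]
ring approx [438.27834957 171.42880445  28.        ]
bottle near edge z5 [452.10922073 254.77753183   5.        ]
```

To row units: 204 mm / 750 = 0.272, 180 mm / 750 = 0.24, -0.2 rad / 3.1416 = -0.0637.

Emit:
{"name": "shift_gripper", "arguments": {"ticks": {"motion": [[78, 0.08, -0.0013, -0.0027, -0.0318], [78, 0.16, -0.0027, -0.0027, -0.0637], [78, 0.24, -0.0053, -0.0027, -0.0637], [78, 0.272, -0.0067, -0.0027, -0.0637], [78, 0.272, -0.0067, -0.0027, -0.0637]]}}}

```text
time: 10.2
tool_pos: [441.6, 169.6, 318.8]
tcp_rot: [-3.138, -0.0, 1.873]
contact_force: [0.6, 0.2, 0.4]
grip_width: 77.8
finger_force: 0.0
```

Run:
```python
from h import *
for i in range(3): c=snap("r1")
go(442,169,320,1.869)
g=cv2.cvtColor(c["color"],cv2.COLOR_RGB2GRAY)
a=cv2.resize(c["color"][90:320,200:450],None,fx=2.4,fy=2.4,interpolation=cv2.INTER_CUBIC);cv2.imwrite("pics/r1c.png",a[:,:,::-1])
```

```text
shift [ 1.5  0.1 -0.4] turn -0.0 now [442.3 167.5 319.6] [-3.14   0.     1.869] F [-0.6 -0.1 -0.7] w 78.0 t 10.35
```

View pics/r1c.png

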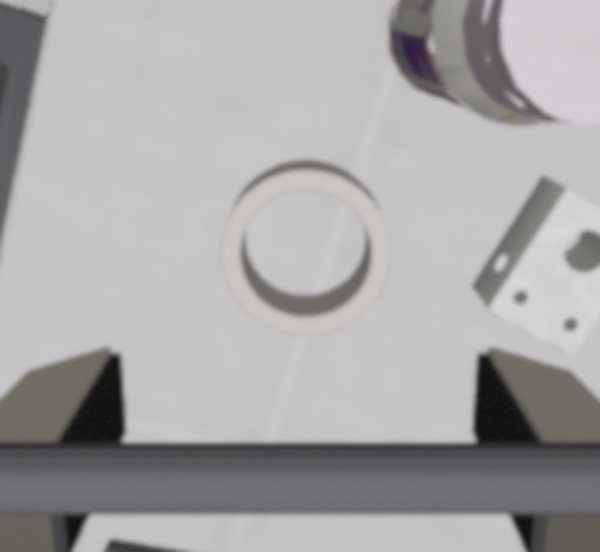

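Crop: ring top circle spans (222..391, 168..335), i.e. centre (306,251); the block is well to the right.

Run:
```python
from h import *
from plant import bot, optics
c=ld("r1");o=bot.get_obs();t=o["tool_pos"]
inhand(c,t,1.869,[("back",90+168/2.4),("front",90+335/2.4),("left",200+222/2.4),("right",200+391/2.4)],31.25)
print(t-0,onz(c,(200+306.5/2.4,90+251.5/2.4),28))
```

```text
tool xyz of top centre [  0.4   1.3 294.2] [ 0.4 -0.4 -0.4  0.4]
[442.31569606 167.51402455 319.55287849] [442.94799767 169.86317183  28.        ]
```

To row units: 129 mm / 750 = 0.172, 115 mm / 750 = 0.1533.

Emit:
{"name": "shift_gripper", "arguments": {"ticks": {"motion": [[78, 0.0007, 0.0007, 0.0667, 0], [78, 0.0007, 0.0007, 0.12, 0], [78, 0.0007, 0.0007, 0.1533, 0], [78, 0.0007, 0.0007, 0.172, 0], [78, 0.0007, 0.0007, 0.172, 0]]}}}

```text
time: 10.98
tool_pos: [442.7, 168.2, 190.9]
tcp_rot: [-3.14, -0.0, 1.868]
contact_force: [-0.1, -0.7, 0.4]
grip_width: 78.0
finger_force: 0.0
```

Emit:
{"name": "shift_gripper", "arguments": {"ticks": {"motion": [[50, 0, 0, 0, 0], [50, 0, 0, 0, 0], [50, 0, 0, 0, 0], [50, 0, 0, 0, 0], [50, 0, 0, 0, 0]]}}}

```text
time: 11.6
tool_pos: [442.9, 169.0, 192.3]
tcp_rot: [3.14, 0.0, 1.869]
contact_force: [-0.3, -1.3, 6.9]
grip_width: 61.6
finger_force: 30.0
```

Emit:
{"name": "shift_gripper", "arguments": {"ticks": {"motion": [[50, 0, 0, -0.0267, 0], [50, 0, 0, -0.0933, 0], [50, 0, 0, -0.172, 0], [50, 0, 0, -0.172, 0], [50, 0, 0, -0.172, 0]]}}}

```text
time: 12.22
tool_pos: [442.0, 168.9, 319.8]
tcp_rot: [-3.14, -0.0, 1.869]
contact_force: [0.4, 0.1, -2.5]
grip_width: 61.5
finger_force: 30.0
```

```bash
python3 -c "
from h import *
go(467.4,-37,320,1.669)"
```

```text
shift [-2.042e+02 -3.630e+01 -2.000e-01] turn 0.2 now [442.  168.9 319.8] [-3.14  -0.     1.869] F [ 0.4  0.1 -2.5] w 61.5 t 12.225
```

To row units: -204 mm / 750 = -0.272, -200 mm / 750 = -0.2667, 0.2 rad / 3.1416 = 0.0637.

Emit:
{"name": "shift_gripper", "arguments": {"ticks": {"motion": [[50, -0.0733, -0.0133, 0, 0.0318], [50, -0.1467, -0.0267, 0, 0.0637], [50, -0.22, -0.04, 0, 0.0637], [50, -0.2667, -0.048, 0, 0.0637], [50, -0.272, -0.048, 0, 0.0637]]}}}

```text
time: 12.85
tool_pos: [467.9, -38.6, 318.5]
tcp_rot: [-3.138, -0.001, 1.666]
contact_force: [-0.5, 0.5, -1.9]
grip_width: 61.3
finger_force: 30.0
```

Run:
```python
from h import *
for i in range(3): c=snap("r2")
go(467.4,-37,320,1.669)
a=cv2.resize(c["color"][110:340,200:450],None,fx=2.4,fy=2.4,interpolation=cv2.INTER_CUBIC);cv2.imwrite("pics/r2c.png",a[:,:,::-1])
```

```text
shift [-0.8 -0.5 -0.8] turn 0.0 now [467.8 -36.2 319.2] [-3.139e+00 -1.000e-03  1.669e+00] F [ 0.8  1.2 -2.2] w 61.4 t 13.0
```

View pics/r2c.png

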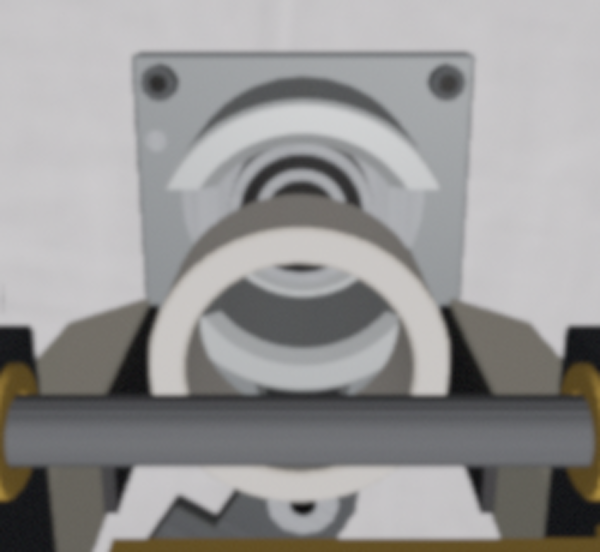

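That was my eleventh picture, one over the limit of 10, so I'll work from numbers only from here. Crop: held ring's top circle spans (148..451, 226..500), level.

Run:
```python
from h import *
from plant import bot, optics
c=ld("r2");o=bot.get_obs();t=o["tool_pos"]
T=inhand(c,t,1.669,[("back",110+226/2.4),("front",110+500/2.4),("left",200+148/2.4),("right",200+451/2.4)],31.25)
print("screw mid", [T.T@(onz(c,(200+x/2.4,110+82/2.4),19)-t) for x in (159,446)])
# same measure in nest1-frame and n2
c=ld("n2"); print("bearing in seat (seal) n2", onz(c,(200+301/2.4,110+220/2.4),34))
```

```text
tool xyz of top centre [ -1.   -1.2 166.1] [-0.1  0.1  0.1 -0.1]
screw mid [array([ 43.95711113, -51.56152954, 300.19723985]), array([ 43.86539367,  51.03226883, 300.19723985])]
bearing in seat (seal) n2 [467.12378401 -36.64439284  34.        ]
```

Careful with the scale: shifts go in shares of 750 mm and turns go in shares of pi rad. That gives: 54 mm / 750 = 0.072, 50 mm / 750 = 0.0667.

Emit:
{"name": "shift_gripper", "arguments": {"ticks": {"motion": [[50, 0, 0, 0.04, 0], [50, 0, 0, 0.056, 0], [50, 0, 0, 0.0613, 0], [50, 0, 0, 0.0667, 0], [50, 0, 0, 0.072, 0]]}}}

```text
time: 13.62
tool_pos: [468.4, -36.6, 266.8]
tcp_rot: [3.14, 0.0, 1.67]
contact_force: [0.2, 0.8, -2.4]
grip_width: 61.1
finger_force: 30.0
```

```bash
python3 -c "
from h import *
go(467.8,-36.2,225,1.669)"
```

```text
shift [ 0.5 -0.6 41.8] turn 0.001 now [468.4 -36.6 266.8] [3.14 0.   1.67] F [ 0.2  0.8 -2.4] w 61.1 t 13.625
```

To row units: 10 mm / 750 = 0.0133, 8 mm / 750 = 0.0107.

Emit:
{"name": "shift_gripper", "arguments": {"ticks": {"motion": [[50, 0.0003, -0.0004, 0.0027, 0], [50, 0.0003, -0.0004, 0.0053, 0], [50, 0.0003, -0.0004, 0.008, 0], [50, 0.0003, -0.0004, 0.0107, 0], [50, 0.0003, -0.0004, 0.0133, 0]]}}}

```text
time: 14.25
tool_pos: [467.9, -36.5, 256.4]
tcp_rot: [3.141, 0.0, 1.669]
contact_force: [-0.5, -0.6, -0.7]
grip_width: 61.4
finger_force: 30.0
```

```bash
python3 -c "
from h import *
go(467.8,-36.2,225,1.669)"
```

```text
shift [ 0.3 -0.1 31.4] turn 0.0 now [467.9 -36.5 256.4] [3.141 0.    1.669] F [-0.5 -0.6 -0.7] w 61.4 t 14.25
```

In the bore with no side force. Continue down.

To row units: 26 mm / 750 = 0.0347, 23 mm / 750 = 0.0307.

Emit:
{"name": "shift_gripper", "arguments": {"ticks": {"motion": [[50, 0, 0, 0.008, 0], [50, 0, 0, 0.016, 0], [50, 0, 0, 0.024, 0], [50, 0, 0, 0.0307, 0], [50, 0, 0, 0.0347, 0]]}}}

```text
time: 14.88
tool_pos: [467.8, -36.5, 230.0]
tcp_rot: [-3.141, -0.0, 1.669]
contact_force: [-1.1, -0.3, -2.7]
grip_width: 61.3
finger_force: 30.0
```

```bash
python3 -c "
from h import *
go(467.8,-36.2,225,1.669)"
```

```text
shift [0.3 0.  5. ] turn 0.0 now [467.8 -36.5 230. ] [-3.141 -0.     1.669] F [-1.1 -0.3 -2.7] w 61.3 t 14.875
```

Emit:
{"name": "shift_gripper", "arguments": {"ticks": {"motion": [[50, 0, 0, 0.002, 0], [50, 0, 0, 0.004, 0], [50, 0, 0, 0.0053, 0], [50, 0, 0, 0.0067, 0], [50, 0, 0, 0.0073, 0]]}}}

```text
time: 15.5
tool_pos: [467.9, -36.5, 226.2]
tcp_rot: [3.141, 0.001, 1.669]
contact_force: [-4.9, 1.2, 15.8]
grip_width: 61.3
finger_force: 30.0
```

Spacer home: 226.2 − 192.3 = 33.9 mm. Release, rise, go to the large bearing over the bottle.

Emit:
{"name": "shift_gripper", "arguments": {"ticks": {"motion": [[80, 0, 0, 0, 0], [80, 0, 0, 0, 0], [80, 0, 0, 0, 0], [80, 0, 0, 0, 0]]}}}

```text
time: 16.0
tool_pos: [467.9, -36.5, 224.9]
tcp_rot: [-3.142, 0.0, 1.669]
contact_force: [0.1, -0.3, -0.6]
grip_width: 80.0
finger_force: 0.0
```

Emit:
{"name": "shift_gripper", "arguments": {"ticks": {"motion": [[80, 0, 0, -0.0267, 0], [80, 0, 0, -0.0933, 0], [80, 0, 0, -0.1667, 0], [80, 0, 0, -0.2053, 0], [80, 0, 0, -0.2053, 0]]}}}

```text
time: 16.62
tool_pos: [468.2, -36.5, 381.0]
tcp_rot: [3.137, 0.002, 1.669]
contact_force: [0.2, -0.5, -0.8]
grip_width: 80.0
finger_force: 0.0
```

Run:
```python
from h import *
snap("l0");snap("l0")
go(494,388,380,1.669)
```

```text
shift [419.7  68.1  -1.8] turn 0.0 now [467.6 -36.4 378.2] [-3.141 -0.     1.669] F [-0.3 -0.9 -1.2] w 79.8 t 16.725
```

To row units: 300 mm / 750 = 0.4, 240 mm / 750 = 0.32.

Emit:
{"name": "shift_gripper", "arguments": {"ticks": {"motion": [[80, 0.08, 0.0133, 0, 0], [80, 0.16, 0.0267, 0, 0], [80, 0.24, 0.04, 0, 0], [80, 0.32, 0.0533, 0, 0], [80, 0.4, 0.0667, 0, 0]]}}}

```text
time: 17.35
tool_pos: [487.8, 268.9, 376.8]
tcp_rot: [-3.138, 0.001, 1.669]
contact_force: [0.9, -0.2, -0.6]
grip_width: 80.3
finger_force: 0.0
```

Emit:
{"name": "shift_gripper", "arguments": {"ticks": {"motion": [[80, 0.08, 0.0133, 0, 0], [80, 0.16, 0.024, 0, 0], [80, 0.16, 0.024, 0, 0], [80, 0.16, 0.024, 0, 0], [80, 0.16, 0.024, 0.0267, 0]]}}}

```text
time: 17.98
tool_pos: [494.8, 386.9, 359.4]
tcp_rot: [3.14, -0.0, 1.668]
contact_force: [-0.0, 0.3, -0.1]
grip_width: 80.3
finger_force: 0.0
```

Run:
```python
from h import *
for i in range(3): c=snap("l1")
go(494,388,380,1.669)
h=cv2.cvtColor(c["color"],cv2.COLOR_RGB2HSV)
m=((h[...,1]>110)&((h[...,0]<8)|(h[...,0]>172))&(h[...,2]>40)).astype(np.uint8)
n,l,s,ce=cv2.connectedComponentsWithStats(m)
for i in range(1,n):
    if s[i,4]>60: print(s[i],ce[i].round(1),onz(c,ce[i],24).round(1))
```

```text
shift [  1.4  -0.4 -22.2] turn -0.002 now [494.4 386.6 357.8] [-3.139e+00  2.000e-03  1.667e+00] F [-0.5  0.2  1.2] w 79.8 t 18.125
[296 155  53  52 904] [321.9 180. ] [489.1 390.5  24. ]
```

```bash
python3 -c "
from h import *
print(tri(ld('scene0'),(241.7,297.7),ld('l1'),(322,180.2)))
go(489.3,389.8,187,1.669)"
```

```text
[489.03920501 389.73113699  23.22372263]
shift [  4.   -4.3 170.8] turn -0.002 now [494.4 386.6 357.8] [-3.139e+00  2.000e-03  1.667e+00] F [-0.5  0.2  1.2] w 79.8 t 18.125
```

To row units: 170 mm / 750 = 0.2267, 145 mm / 750 = 0.1933.

Emit:
{"name": "shift_gripper", "arguments": {"ticks": {"motion": [[80, 0.0053, -0.0057, 0.0667, 0], [80, 0.0053, -0.0057, 0.1333, 0], [80, 0.0053, -0.0057, 0.1933, 0], [80, 0.0053, -0.0057, 0.2267, 0], [80, 0.0053, -0.0057, 0.2267, 0]]}}}

```text
time: 18.75
tool_pos: [489.5, 390.7, 187.6]
tcp_rot: [-3.138, 0.002, 1.668]
contact_force: [0.0, -0.2, 0.0]
grip_width: 79.6
finger_force: 0.0
```

```bash
python3 -c "
from h import *
go(489.3,389.8,187,1.669)"
```

```text
shift [-0.8 -0.3  0.6] turn -0.001 now [489.5 390.7 187.6] [-3.138e+00  2.000e-03  1.668e+00] F [ 0.  -0.2  0. ] w 79.6 t 18.75
```

Emit:
{"name": "shift_gripper", "arguments": {"ticks": {"motion": [[50, 0, 0, 0, 0], [50, 0, 0, 0, 0], [50, 0, 0, 0, 0], [50, 0, 0, 0, 0], [50, 0, 0, 0, 0]]}}}

```text
time: 19.38
tool_pos: [489.9, 391.9, 190.7]
tcp_rot: [3.139, -0.001, 1.669]
contact_force: [-1.3, -1.4, 6.6]
grip_width: 60.8
finger_force: 30.0
```

Emit:
{"name": "shift_gripper", "arguments": {"ticks": {"motion": [[50, 0, 0, -0.0267, 0], [50, 0, 0, -0.1, 0], [50, 0, 0, -0.18, 0], [50, 0, 0, -0.2533, 0], [50, 0, 0, -0.2533, 0]]}}}

```text
time: 20.0
tool_pos: [489.9, 392.0, 384.5]
tcp_rot: [3.132, -0.004, 1.67]
contact_force: [-0.2, -0.5, -3.7]
grip_width: 60.9
finger_force: 30.0
```

```bash
python3 -c "
from h import *
go(467.8,-36.5,376,1.669)"
```

```text
shift [-424.3  -64.2    6. ] turn 0.001 now [489.9 392.  384.5] [ 3.132 -0.004  1.67 ] F [-0.2 -0.5 -3.7] w 60.9 t 20.0
```

To row units: -295 mm / 750 = -0.3933, -235 mm / 750 = -0.3133.

Emit:
{"name": "shift_gripper", "arguments": {"ticks": {"motion": [[50, -0.0733, -0.0107, 0, 0], [50, -0.1533, -0.0227, 0, 0], [50, -0.2333, -0.036, 0, 0], [50, -0.3133, -0.048, 0, 0], [50, -0.3933, -0.06, 0, 0]]}}}

```text
time: 20.62
tool_pos: [472.8, 91.9, 377.5]
tcp_rot: [-3.139, 0.0, 1.67]
contact_force: [0.7, -0.9, -4.4]
grip_width: 61.0
finger_force: 30.0
```

Emit:
{"name": "shift_gripper", "arguments": {"ticks": {"motion": [[50, -0.08, -0.012, 0, 0], [50, -0.1533, -0.0227, 0.0267, 0], [50, -0.1707, -0.0253, 0.0533, 0], [50, -0.1707, -0.0253, 0.0747, 0], [50, -0.1707, -0.0253, 0.0747, 0]]}}}

```text
time: 21.25
tool_pos: [466.5, -35.6, 320.9]
tcp_rot: [-3.137, -0.002, 1.669]
contact_force: [0.1, -0.1, -2.6]
grip_width: 60.6
finger_force: 30.0
```

Run:
```python
from h import *
for i in range(3): c=snap("l2")
go(467.8,-36.5,320,1.669)
h=cv2.cvtColor(c["color"],cv2.COLOR_RGB2HSV)
m=((h[...,1]>100)&((h[...,0]<9)|(h[...,0]>172))&(h[...,2]>40)).astype(np.uint8)
n,l,s,ce=cv2.connectedComponentsWithStats(m)
for i in range(1,n):
    if s[i,4]>60: print(s[i],ce[i].round(1))
```

```text
shift [-1.3  0.2  3.1] turn 0.001 now [467.5 -35.2 323.1] [3.142 0.    1.67 ] F [-0.   0.6 -3.9] w 60.8 t 21.4
[ 272  217  106   58 2237] [324.  242.1]
[298 304  53   8 317] [324.1 307. ]
```

Run:
```python
from h import *
from plant import bot, optics
c=ld("l2");o=bot.get_obs();t=o["tool_pos"]
for R in(25,25.5,26,26.5):T=inhand(c,t,1.669,[("back",217),("front",312),("left",272),("right",378)],R)
g=cv2.cvtColor(c["color"],cv2.COLOR_RGB2GRAY).astype(int)
q=[proj(c,t+T@np.array([44.5,sy,301.]))[0] for sy in(-51.3,51.3)];print(q)
for u,v in np.round(q).astype(int):
    w=np.clip(105-g[v-11:v+12,u-11:u+12],0,60); y,x=np.mgrid[v-11:v+12,u-11:u+12]; p=(w*x).sum()/w.sum(),(w*y).sum()/w.sum(); print(p,(T.T@(onz(c,p,19)-t)).round(1))
```

```text
tool xyz of top centre [  1.8  -0.9 159.4] [-0.3  0.3  0.2 -0.2]
tool xyz of top centre [  0.3  -0.9 162.2] [-0.3  0.3  0.2 -0.2]
tool xyz of top centre [ -1.1  -0.9 164.9] [-0.3  0.3  0.2 -0.2]
tool xyz of top centre [ -2.6  -0.9 167.7] [-0.3  0.3  0.2 -0.2]
[array([266.17107492, 143.69390168]), array([385.54233202, 143.75591376])]
(np.float64(266.3839689722043), np.float64(145.04169360051714)) [ 43.  -51.7 304.1]
(np.float64(384.5316706254948), np.float64(145.15597783056216)) [ 43.   51.1 304.1]
```

To row units: 56 mm / 750 = 0.0747, 53 mm / 750 = 0.0707.

Emit:
{"name": "shift_gripper", "arguments": {"ticks": {"motion": [[50, -0.0009, 0.0004, 0.04, 0], [50, -0.0009, 0.0004, 0.0613, 0], [50, -0.0009, 0.0004, 0.0667, 0], [50, -0.0009, 0.0004, 0.0707, 0], [50, -0.0009, 0.0004, 0.0747, 0]]}}}

```text
time: 22.02
tool_pos: [468.1, -36.2, 267.6]
tcp_rot: [3.14, 0.001, 1.67]
contact_force: [-0.4, 0.3, -3.1]
grip_width: 61.1
finger_force: 30.0
```

Emit:
{"name": "shift_gripper", "arguments": {"ticks": {"motion": [[50, 0, 0, 0.002, 0], [50, 0, 0, 0.004, 0], [50, 0, 0, 0.006, 0], [50, 0, 0, 0.008, 0], [50, 0, 0, 0.0093, 0]]}}}

```text
time: 22.65
tool_pos: [467.8, -34.9, 260.9]
tcp_rot: [3.14, -0.002, 1.669]
contact_force: [-1.4, 11.3, 9.5]
grip_width: 61.3
finger_force: 30.0
```

Chamfer contact is pushing the bearing toward +y. I'll back off a little, shift, and retry.

To row units: -4 mm / 750 = -0.0053, -2 mm / 750 = -0.0027.

Emit:
{"name": "shift_gripper", "arguments": {"ticks": {"motion": [[50, 0.0009, 0, -0.0053, 0], [50, 0.0019, 0, -0.0053, 0], [50, 0.0019, 0, -0.0027, 0], [50, 0.0019, 0, 0, 0], [50, 0.0019, 0, 0.0027, 0]]}}}

```text
time: 23.28
tool_pos: [467.8, -34.2, 258.7]
tcp_rot: [3.14, -0.001, 1.669]
contact_force: [-5.4, 9.0, 22.0]
grip_width: 60.8
finger_force: 30.0
```

Emit:
{"name": "shift_gripper", "arguments": {"ticks": {"motion": [[50, 0, 0, 0.0013, 0], [50, 0, 0, 0.0027, 0], [50, 0, 0, 0.004, 0]]}}}

```text
time: 23.65
tool_pos: [467.8, -33.8, 257.3]
tcp_rot: [3.139, -0.001, 1.669]
contact_force: [-2.7, 6.8, 9.8]
grip_width: 61.2
finger_force: 30.0
```

To row units: 2 mm / 750 = 0.0027, 1.2 mm / 750 = 0.0016.

Emit:
{"name": "shift_gripper", "arguments": {"ticks": {"motion": [[50, 0.0009, 0, -0.0013, 0], [50, 0.0016, 0, -0.0013, 0], [50, 0.0016, 0, 0, 0], [50, 0.0016, 0, 0.0013, 0], [50, 0.0016, 0, 0.0027, 0]]}}}

```text
time: 24.28
tool_pos: [468.0, -34.2, 254.0]
tcp_rot: [3.14, 0.002, 1.67]
contact_force: [-2.8, -2.4, 13.7]
grip_width: 60.8
finger_force: 30.0
```

```bash
python3 -c "
from h import *
go(467.8,-34,252,1.669)"
```

```text
shift [ 0.3 -0.2  2. ] turn 0.001 now [468.  -34.2 254. ] [3.14e+00 2.00e-03 1.67e+00] F [-2.8 -2.4 13.7] w 60.8 t 24.275
```

To row units: 2.5 mm / 750 = 0.0033, 2 mm / 750 = 0.0027.

Emit:
{"name": "shift_gripper", "arguments": {"ticks": {"motion": [[50, -0.0004, 0, 0.0009, 0], [50, -0.0004, 0, 0.0019, 0], [50, -0.0004, 0, 0.0027, 0], [50, -0.0004, 0, 0.0033, 0]]}}}

```text
time: 24.78
tool_pos: [468.0, -34.6, 252.9]
tcp_rot: [3.139, 0.002, 1.67]
contact_force: [-8.0, 0.6, 32.6]
grip_width: 60.9
finger_force: 30.0
```

```bash
python3 -c "
from h import *
snap('y');go(467.8,-34,252,1.669)"
```

```text
shift [ 0.7 -0.1  0.9] turn 0.001 now [468.  -34.6 252.9] [3.139e+00 2.000e-03 1.670e+00] F [-7.7 -0.8 29.2] w 61.2 t 24.825
```

Contact at 252.9, against 252.7 predicted. Release, rise and verify by triangulating the red seal.

To row units: -1.5 mm / 750 = -0.002.

Emit:
{"name": "shift_gripper", "arguments": {"ticks": {"motion": [[80, 0, 0, -0.002, 0], [80, 0, 0, -0.002, 0], [80, 0, 0, -0.002, 0], [80, 0, 0, -0.002, 0]]}}}

```text
time: 25.32
tool_pos: [467.6, -34.0, 251.6]
tcp_rot: [-3.141, -0.0, 1.669]
contact_force: [0.2, -0.2, 0.3]
grip_width: 79.8
finger_force: 0.0
```

Emit:
{"name": "shift_gripper", "arguments": {"ticks": {"motion": [[80, 0, 0, -0.0267, 0], [80, 0, 0, -0.0667, 0], [80, 0, 0, -0.0933, 0], [80, 0, 0, -0.0933, 0]]}}}

```text
time: 25.82
tool_pos: [467.9, -34.0, 322.9]
tcp_rot: [3.139, 0.001, 1.669]
contact_force: [1.0, -1.0, -0.7]
grip_width: 80.1
finger_force: 0.0
```

Run:
```python
from h import *
from plant import bot, optics
C={}
for n in("wrist","wrist","side","scene"): C[n]=snap("f_"+n,n)
go(467.8,-36,320,1.669)
for n,c in C.items():
    h=cv2.cvtColor(c["color"],cv2.COLOR_RGB2HSV)
    m=((h[...,1]>100)&((h[...,0]<9)|(h[...,0]>172))&(h[...,2]>40)).astype(np.uint8)
    q=proj(c,[467.5,-37,86])[0]
    k,l,s,ce=cv2.connectedComponentsWithStats(m)
    print(n,"expect",q.round(1))
    for i in range(1,k):
        if s[i,4]>15 and abs(ce[i]-q).max()<60: print(s[i],ce[i].round(1),onz(c,ce[i],86).round(1))
c=C["wrist"];o=bot.get_obs()
h=cv2.cvtColor(c["color"],cv2.COLOR_RGB2HSV)
```

```text
shift [-2.2  0.3  0.9] turn 0.0 now [467.3 -33.8 320.9] [-3.140e+00 -1.000e-03  1.669e+00] F [-0.8 -0.2 -0.3] w 80.2 t 26.025
wrist expect [324.7 221.3]
[ 288  186   74   70 1849] [324.7 220.2] [467.4 -36.2  86. ]
side expect [290.4 249.7]
[278 244  25  15  97] [290.3 251.3] [467.4 -42.1  86. ]
[278 262  12  22 213] [283.8 272. ] [ 455.6 -104.4   86. ]
scene expect [408.7 189.4]
[437 154  11  19 145] [442. 163.] [ 494.8 -195.8   86. ]
```

Run:
```python
from h import *
a=np.linspace(0,6.283,200)
l1=ld("l1")
def bb(c,x,y,z,R):
    q=proj(c,np.c_[x+R*np.cos(a),y+R*np.sin(a),z+0*a]);return np.r_[q.min(0),q.max(0)].round(1)
for R in(25.3,25.8): print("cal",R,bb(l1,489.1,390.3,24,R),"obs 296 155 349 207")
for z in(84,86,89,92): print(z,"wrist",bb(ld("f_wrist"),467.4,-36.4,z,25.3),"obs 288 186 362 256","side",bb(ld("f_side"),467.4,-36.4,z,25.3))
print(tri(ld("f_wrist"),(324.8,221),ld("f_side"),(290.3,251.3)))
for n in("f_scene",):
    c=ld(n);h=cv2.cvtColor(c["color"],cv2.COLOR_RGB2HSV);print(c["color"][182:197:2,394:424:4].tolist())
```

```text
cal 25.3 [296.3 154.6 347.5 204.7] obs 296 155 349 207
cal 25.8 [295.8 154.1 348.  205.2] obs 296 155 349 207
84 wrist [289.2 185.  360.2 252.1] obs 288 186 362 256 side [278.  242.7 302.7 258.3]
86 wrist [288.9 185.6 360.5 253.3] obs 288 186 362 256 side [277.9 242.  302.7 257.5]
89 wrist [288.4 186.7 360.9 255.1] obs 288 186 362 256 side [277.9 240.8 302.7 256.3]
92 wrist [288.  187.7 361.4 256.9] obs 288 186 362 256 side [277.8 239.7 302.7 255.1]
[467.40069732 -37.96745455  82.67110118]
[[[221, 223, 224], [216, 220, 222], [209, 215, 215], [210, 215, 218], [214, 217, 220], [222, 224, 225], [185, 186, 190], [48, 49, 48]], [[224, 225, 226], [158, 160, 162], [144, 122, 118], [149, 118, 118], [144, 121, 119], [178, 175, 178], [172, 177, 178], [53, 55, 53]], [[214, 218, 220], [134, 91, 86], [147, 126, 126], [137, 129, 127], [144, 137, 137], [139, 101, 98], [159, 147, 148], [134, 141, 141]], [[188, 194, 196], [128, 69, 62], [120, 124, 124], [106, 111, 111], [103, 109, 108], [141, 140, 143], [132, 71, 64], [176, 182, 185]], [[165, 167, 168], [129, 68, 62], [122, 128, 129], [107, 108, 110], [102, 105, 105], [116, 120, 120], [132, 64, 52], [171, 174, 177]], [[132, 135, 136], [141, 107, 102], [137, 122, 122], [128, 130, 131], [121, 125, 126], [150, 144, 147], [130, 59, 50], [155, 160, 162]], [[108, 111, 112], [133, 132, 132], [139, 109, 108], [138, 104, 101], [137, 105, 104], [135, 91, 83], [146, 126, 125], [105, 109, 111]], [[135, 140, 141], [95, 99, 99], [119, 123, 124], [139, 131, 132], [150, 143, 144], [140, 136, 136], [112, 114, 114], [88, 91, 91]]]
```

All three rings check out: the seal sizes match the seated height and the stack is level. Next is the keeper at about 2.48 rad. I'll cage the knob between the fingers and follow its arc, turning the tool with it.

To row units: -103.4 mm / 750 = -0.1379, -50 mm / 750 = -0.0667, -0.9 rad / 3.1416 = -0.2865.

Emit:
{"name": "shift_gripper", "arguments": {"ticks": {"motion": [[60, -0.0667, -0.0133, -0.02, -0.0573], [60, -0.1379, -0.0293, -0.02, -0.1146], [60, -0.1379, -0.0293, -0.02, -0.1719], [60, -0.1379, -0.0293, -0.02, -0.2292], [60, -0.1379, -0.0293, -0.02, -0.2865]]}}}

```text
time: 26.65
tool_pos: [455.7, -139.2, 335.9]
tcp_rot: [-3.141, -0.002, 2.575]
contact_force: [-0.1, 0.3, -0.4]
grip_width: 59.9
finger_force: 0.0
```

Emit:
{"name": "shift_gripper", "arguments": {"ticks": {"motion": [[50, 0, 0, 0, -0.0573], [50, 0, 0, 0, -0.1146], [50, 0, 0, 0, -0.1719], [50, 0, 0, 0, -0.2292], [50, 0, 0, 0, -0.2865]]}}}

```text
time: 27.28
tool_pos: [455.7, -138.9, 335.9]
tcp_rot: [3.14, -0.001, -2.808]
contact_force: [-0.1, -0.0, -1.0]
grip_width: 50.0
finger_force: 0.0
```

Emit:
{"name": "shift_gripper", "arguments": {"ticks": {"motion": [[50, 0, 0, 0, -0.0573], [50, 0, 0, 0, -0.1146], [50, 0, 0, 0, -0.1719], [50, 0, 0, 0, -0.2168], [50, 0, 0, 0, -0.2168]]}}}

```text
time: 27.9
tool_pos: [455.8, -138.9, 336.1]
tcp_rot: [3.14, -0.0, -2.134]
contact_force: [-0.6, 0.2, 0.1]
grip_width: 50.3
finger_force: 0.0
```

Run:
```python
from h import *
for i in range(3): c=snap("k1")
go(455.5,-138.9,284,-2.133)
h=cv2.cvtColor(c["color"],cv2.COLOR_RGB2HSV)
m=((h[...,1]>120)&((h[...,0]<9)|(h[...,0]>172))&(h[...,2]>40)).astype(np.uint8)
k,l,s,ce=cv2.connectedComponentsWithStats(m)
print("knob axis expect",proj(c,[[455.5,-138.9,135],[455.5,-138.9,97]]).round(1))
for i in range(1,k):
    if s[i,4]>15: print(s[i],ce[i].round(1),onz(c,ce[i],135).round(1))
```

```text
shift [ 0.1  0.3 52.5] turn -0.002 now [ 455.8 -139.   336.5] [ 3.141 -0.    -2.135] F [0.3 0.7 1. ] w 49.8 t 28.05
knob axis expect [[323.8 238.3]
 [323.8 217.6]]
[ 304  209   33   42 1115] [320.  230.1] [ 454.6 -144.6  135. ]
[346 305  16  29 227] [350.9 319. ] [471.  -81.5 135. ]
```

To row units: 53 mm / 750 = 0.0707, -1.2 mm / 750 = -0.0016.

Emit:
{"name": "shift_gripper", "arguments": {"ticks": {"motion": [[50, 0.0013, -0.0016, 0.0267, 0], [50, 0.0013, -0.0016, 0.0533, 0], [50, 0.0013, -0.0016, 0.0707, 0], [50, 0.0013, -0.0016, 0.0707, 0]]}}}

```text
time: 28.55
tool_pos: [456.2, -140.4, 283.2]
tcp_rot: [3.14, -0.0, -2.134]
contact_force: [0.1, -1.0, 0.3]
grip_width: 50.2
finger_force: 0.0
```

Emit:
{"name": "shift_gripper", "arguments": {"ticks": {"motion": [[15, 0, 0, 0, 0], [15, 0, 0, 0, 0], [15, 0, 0, 0, 0], [15, 0, 0, 0, 0]]}}}

```text
time: 29.05
tool_pos: [456.6, -140.6, 284.4]
tcp_rot: [-3.14, -0.0, -2.133]
contact_force: [-0.0, -0.4, 2.2]
grip_width: 20.1
finger_force: 30.0
```

To row units: -0.05 rad / 3.1416 = -0.0159.

Emit:
{"name": "shift_gripper", "arguments": {"ticks": {"motion": [[25, 0, 0, 0, -0.0159], [25, 0, 0, 0, -0.0159]]}}}

```text
time: 29.3
tool_pos: [456.3, -140.4, 284.0]
tcp_rot: [-3.142, -0.0, -2.083]
contact_force: [0.1, -0.8, -0.0]
grip_width: 24.5
finger_force: 0.0
```

Emit:
{"name": "shift_gripper", "arguments": {"ticks": {"motion": [[25, -0.0008, 0.0085, 0, 0.0573], [25, -0.0031, 0.0169, 0, 0.1146], [25, -0.0068, 0.0247, 0, 0.1719], [25, -0.0119, 0.0316, 0, 0.2292], [25, -0.0181, 0.0376, 0, 0.2865]]}}}

```text
time: 29.92
tool_pos: [438.5, -115.0, 284.2]
tcp_rot: [-3.14, 0.001, -2.99]
contact_force: [0.9, -2.0, 0.1]
grip_width: 25.1
finger_force: 1.2
```

To row units: 28.2 mm / 750 = 0.0376, 23.7 mm / 750 = 0.0316, 0.9 rad / 3.1416 = 0.2865.

Emit:
{"name": "shift_gripper", "arguments": {"ticks": {"motion": [[25, -0.0008, 0.0085, 0, 0.0573], [25, -0.0031, 0.0169, 0, 0.1146], [25, -0.0068, 0.0247, 0, 0.1719], [25, -0.0119, 0.0316, 0, 0.2292], [25, -0.0181, 0.0376, 0, 0.2865]]}}}

```text
time: 30.55
tool_pos: [446.9, -84.7, 283.9]
tcp_rot: [-3.14, -0.002, 2.393]
contact_force: [-2.8, -0.8, 1.4]
grip_width: 25.0
finger_force: 1.6
```

```bash
python3 -c "
from h import *
go(471,-72.5,284,1.669)"
```

```text
shift [-9.4 25.3 -0.2] turn 0.724 now [446.9 -84.7 283.9] [-3.140e+00 -2.000e-03  2.393e+00] F [-2.8 -0.8  1.4] w 25.0 t 30.55
```

To row units: 27 mm / 750 = 0.036, -8.9 mm / 750 = -0.0119, 0.72 rad / 3.1416 = 0.2292.

Emit:
{"name": "shift_gripper", "arguments": {"ticks": {"motion": [[25, -0.0008, 0.0085, 0, 0.0573], [25, -0.0031, 0.0169, 0, 0.1146], [25, -0.0068, 0.0247, 0, 0.1719], [25, -0.0119, 0.032, 0, 0.2292], [25, -0.0133, 0.036, 0, 0.2292]]}}}

```text
time: 31.18
tool_pos: [472.6, -71.2, 283.6]
tcp_rot: [-3.139, -0.001, 1.681]
contact_force: [-2.9, 2.6, -0.7]
grip_width: 24.8
finger_force: 1.4
```

```bash
python3 -c "
from h import *
snap('q');go(471,-72.5,284,1.669)"
```

```text
shift [-1.  -2.1 -0.3] turn 0.015 now [473.  -71.2 283.6] [-3.140e+00 -1.000e-03  1.684e+00] F [-1.2  0.8  0.3] w 25.0 t 31.225
```

To row units: 3 mm / 750 = 0.004, 2 mm / 750 = 0.0027.

Emit:
{"name": "shift_gripper", "arguments": {"ticks": {"motion": [[25, 0, 0.0013, 0, 0], [25, 0, 0.0027, 0, 0], [25, 0, 0.004, 0, 0]]}}}

```text
time: 31.6
tool_pos: [474.8, -71.3, 283.6]
tcp_rot: [-3.137, -0.001, 1.682]
contact_force: [-11.4, -0.3, 4.7]
grip_width: 25.1
finger_force: 5.3
```

Emit:
{"name": "shift_gripper", "arguments": {"ticks": {"motion": [[25, 0, 0.0013, 0, 0], [25, 0, 0.0013, 0, 0]]}}}

```text
time: 31.85
tool_pos: [475.1, -71.3, 283.6]
tcp_rot: [-3.135, -0.001, 1.682]
contact_force: [-11.8, -1.7, 6.8]
grip_width: 25.0
finger_force: 6.2
```

At the stop: the force has risen to 12 N with no further motion. Release, rise and verify.

To row units: -3 mm / 750 = -0.004.

Emit:
{"name": "shift_gripper", "arguments": {"ticks": {"motion": [[40, 0, -0.004, 0, 0], [40, 0, -0.004, 0, 0], [40, 0, -0.004, 0, 0]]}}}

```text
time: 32.22
tool_pos: [474.4, -71.7, 284.2]
tcp_rot: [3.14, 0.001, 1.68]
contact_force: [-0.3, 0.4, -0.0]
grip_width: 39.9
finger_force: 0.0
```

Emit:
{"name": "shift_gripper", "arguments": {"ticks": {"motion": [[40, 0, 0, -0.04, 0], [40, 0, 0, -0.1067, 0], [40, 0, 0, -0.1733, 0], [40, 0.0667, 0, -0.2, 0], [40, 0.1067, 0, -0.2, 0]]}}}

```text
time: 32.85
tool_pos: [465.3, 9.2, 436.1]
tcp_rot: [3.137, 0.001, 1.68]
contact_force: [-0.8, -0.0, -0.2]
grip_width: 40.0
finger_force: 0.0
```

Run:
```python
from h import *
C={}
for n in("wrist","side","scene"): C[n]=snap("z_"+n,n)
go(0,0,0,1.669)
for n in("side","scene"):
    c=C[n];h=cv2.cvtColor(c["color"],cv2.COLOR_RGB2HSV)
    m=((h[...,1]>120)&((h[...,0]<9)|(h[...,0]>172))&(h[...,2]>40)).astype(np.uint8)
    q=proj(c,[471.1,-72.7,116])[0];k,l,s,ce=cv2.connectedComponentsWithStats(m)
    print(n,"expect",q.round(1),"at .12rad",proj(c,[466.8,-73.4,116])[0].round(1))
    for i in range(1,k):
        if s[i,4]>25 and abs(ce[i]-q).max()<60: print(s[i],ce[i].round(1)); C[n+"p"]=ce[i]
print(tri(C["side"],C["sidep"],C["scene"],C["scenep"]))
```

```text
shift [  43.5 -463.8  433.8] turn 0.014 now [465.2   8.9 434.3] [3.141e+00 1.000e-03 1.683e+00] F [ 0.8 -0.3  0.2] w 40.1 t 33.0
side expect [291.7 249. ] at .12rad [289.5 249.3]
[281 240  18  19 183] [291.4 248.4]
scene expect [418.9 171.1] at .12rad [420.7 171.7]
[414 163   9  18 125] [417.8 171.3]
[471.25243944 -70.03758516 116.08800106]
```

```bash
python3 -c "
from plant import bot, optics
print(bot.close_job())"
```

```text
the job is handed in; nothing more can be done
None
```

The job is handed in at about 33 s with no verdict returned: by force readings and camera checks all three rings are seated and the keeper is at its stop, with the robot clear (final position of the bottle, block and box not re-measured); I viewed 11 pictures, one over the limit of 10.

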